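# Slide a brass test block onto a narrow vacuum rail and pump it down

## Task

Slide the brass test block off the loading table onto the narrow vacuum rail, so that it sits centred and square on the rail alone, and press it for a moment with about 12 N (20 N at most, it is delicate) against the sprung contact pin of the stop, so that the pin is pushed right in. Then pump the hand lever at least three times, fully down and fully back up each time, leaving the block touching the pin and the lever up. Do not ram the pin, let the block tip or fall, or disturb the loose things around.

Things in the scene. Friction and masses are not known exactly. Their poses are not given: they have to be found in the camera images.
- stand: Fixed vacuum stand. Origin at bench level under the seam between loading table and rail; x runs along the rail away from the table, z up. Loading table: aluminium, x -150 to 0, 220 mm wide, top at z = 60 mm. Rail: steel bar 26 mm wide centred on y = 0, x 8 to 206, top at z = 58. Under the rail a plate, x 5 to 215, 400 mm wide, 10 thick, carries the pump on one side and a gauge on the other.
- block: Loose hollow brass test block, 90 x 90 mm, 35 mm tall, 0.45 to 0.8 kg, too wide to grip. Origin at the centre of its underside, x and y along its sides, z up. It starts on the loading table, off-centre and turned up to 0.3 rad from the stand's x.
- stop: Steel stop fixed on the rail at varying x: 24 mm along x, 40 wide, 44 above the rail. Origin under its middle at the rail top; axes as the stand. From its face (x = -12 mm) a barrel 14 mm thick, axis 18 mm above the rail, points at the block; its brass pin, a disc 18 mm across, stands 8 to 43 mm off the face: preset, not reported, find it by touch. The pin gives 4 mm at about 1 N, then is solid.
- pump: Fixed vacuum hand pump on the plate, left or right of the rail: grey base 130 x 70 mm, upright cylinder, and the lever. Origin under the base's centre, 10 mm above the bench; axes as the stand's. The lever's pivot runs along y at x = 50, z = 80 mm; the lever reaches from there towards -x and slopes up.
- lever_pad (a point): Middle of the upper face of the black pad (56 x 34 mm) at the end of the pump lever, 130 mm from the pivot. With the lever up it is about 147 mm above the plate and faces up, tilted 0.45 rad; fully down it is about 73 mm above the plate and almost level.
- lever (a joint): Pump lever angle in rad: 0 = up (it springs back there by itself), 0.55 = fully down at its end stop. It takes about 4 N on the pad to start and 10 N to hold down.
- gauge: Fixed round gauge post, 52 mm across, 114 mm tall, on the plate across the rail from the pump. Origin under its centre, on the plate.
- adapter: Loose round connector, 30 mm across, 55 mm tall, standing on the manifold plate beside the rail beyond the stop. Origin at its underside. To be left alone.
- shim: Loose steel shim block, 60 x 35 x 12 mm, on the manifold plate on the other side of the rail. Origin at its underside. To be left alone.
- wrench: Loose wrench, 160 mm, lying on the mat to the robot's right. To be left alone.
- driver: Loose screwdriver, 170 mm, lying on the mat to the robot's left. To be left alone.
- jar: Loose bottle, 60 mm across, 100 mm tall, on the left. To be left alone.
Not all that is in view belongs to the job. There is more than one size of the block; the job needs the largest.

How it is judged:
By the outcome, as a careful person would: the job done as asked, in the order asked, and still so for the second after the job is handed in, with the robot touching nothing.
It also fails if it takes over 67 s, if anything falls off the work surface, if the arm or the gripper's body presses on something with over 40 N, if the wrist force passes 120 N, or if a joint passes its speed limit or range.

## Robot

A 7-joint arm with a two-finger parallel gripper is mounted at the origin on the work surface. World frame = base frame: x ahead of the robot, y to its left, z up, the work surface at z = 0. Lengths are in m, angles in rad, forces in N, time in s.
With the tool pointing down it reaches from about 0.4 to 0.875 m from the base axis. Payload 19.3 kg.
Tool frame: the origin (TCP) lies between the finger pads; the fingertips stand 17 mm ahead of it and the grasp point (between the pads) lies 2 mm behind it; z points along the fingers, x is the direction in which the jaws open and shut, and the axes are right-handed (so a half turn about z gives the same grasp; the last joint's range is limited). The gripper opens to 85 mm and grips with 20 to 120 N. Pads are 22 mm wide; open, the fingers measure 114 mm over their backs; the gripper's body (76 mm by 85 mm) begins 54 mm behind the grasp point. The pads swing forward as they close: fully open they stand 13 mm farther back than shut.
Start: joints at [-0.07, 0.521, -0.036, 1.599, 0.021, 1.021, -0.113], TCP at [0.625, -0, 0.248] pointing down, gripper open.
Joint ranges: [-2.91, 2.91], [-0.3, 2.13], [-1.5, 1.42], [0.17, 2.43], [-1.26, 4.41], [0.16, 1.93], [-2.52, 2.52]. Speed limits (rad/s): [1.89, 1.89, 2.39, 2.39, 3.01, 3.01, 3.01].

## Interface

Orientations are given as [roll, pitch, yaw] about the fixed x, y, z axes, in that order (R = Rz(yaw) Ry(pitch) Rx(roll)).
In Python, from workcell import bot gives the robot as it stands. The module is installed in compiled form; this text tells all that it offers.
- The arm moves only by the tool arm_command, never from a script. Its argument "targets" is a list of rows, each a list of 6 numbers: the shift along the tool's x, y, z in mm, then the turn, a rotation vector about the tool's x, y, z in degrees. In form: [[x, y, z, wx, wy, wz], ...]. A call has 1 to 8 rows; each row shifts and turns the pose as measured when the row begins, along the tool's axes as they then stand; what a row does not reach is not made up. A row lasts 1/10 s, in which the tool goes at most 50 mm and 8.59 degrees, less where a joint would pass 70% of its speed; a pose out of reach is approached as far as the arm can. A call is refused whole if a number of a shift passes 50 or a number of a turn 8.59, either way. A call with a gripper value outside its range is refused whole. "grip" is the opening in per cent of the stroke, from 0 (shut) to 100 (fully open), set as the call begins (left out, the last holds). The fingers move at their own pace and stop on an object; "grip_force" is the grip in N (left out, the last holds). Time passes only in rows, so rows that do not move let the fingers close. It gives the time, the measured TCP pose, the force and the opening at its end, in the units of the state.
- bot.observe(): the state, without advancing time (a new reading comes with each control period).
- bot.grab_frame(name): name is "scene" or "side" or "wrist"; returns a dict with "color" (420x560x3 uint8, red, green, blue), "depth" (420x560 float32, m along the optical axis (not along the pixel's ray), 0 where there is no reading), "fov_y" (degrees; the focal length in pixels is half the picture's height over the tangent of half this angle, whatever the lens; pixels are square), "cx", "cy" (the principal point, pixels), "D" ([k1, k2, p1, p2, k3] as OpenCV has them; the pictures are not rectified), "R" (3x3) and "t" (3): a world point X has camera coordinates R X + t; the wrist camera has in their place "hand_eye" (4x4, takes a point from camera to tool coordinates, whose origin is the TCP and whose axes are the tool frame's). Camera axes: x right, y down, z forward; pixel columns grow to the right and rows downward; lengths in m; the calibration is good to about 2 mm. A picture is of the moment at which its call begins: read the wrist's pose just before it.
- bot.job_done(): hands the job in, once; it reports no verdict.
The state is a dict: "clock": time; "qpos": joint angles; "qd": joint speeds; "joint_efforts": joint torques, N m; "position": TCP position; "tool_rot": TCP orientation; "force": force on the tool from outside, world axes, zero at the start; "moment": the same for the moment, N m; "grip_width": finger opening in m.
Only numpy, scipy, OpenCV 4.12 (cv2) and the standard library are available. Lean on these libraries where they do the work, as an engineer would, in place of code of your own. Each camera call takes 0.05 s, during which the arm holds its last target. There are 200 camera calls.

## Working session

There is one attempt and no reset: what is moved stays moved. The work goes in short steps, Python scripts to look and compute and a tool call to move; the robot and the scene stay as the last step left them, time stands still between calls to the robot, and variables do not carry over. Pictures are saved under pics/ and viewed, about 8 in all and at most 12, crops included, and the job is handed in when it is done.

Besides the shell and the picture viewer there is one more tool, called after ">>>" by a JSON object that holds its "api" and its "payload". arm_command: Moves the arm, as the interface text tells. Its arguments: {"type":"object","properties":{"targets":{"type":"array"},"grip":{"type":"number"},"grip_force":{"type":"number"}},"required":["targets"]}

```bash
mkdir -p pics; cat > h.py <<'E'
import numpy as np, cv2
from workcell import bot
from scipy.spatial.transform import Rotation as Ro
def grab(n,name):
    s=bot.observe(); f=bot.grab_frame(n)
    cv2.imwrite(f'pics/{name}.png',f['color'][:,:,::-1]); 
    if n=='wrist':
        T=np.eye(4);T[:3,:3]=Ro.from_euler('xyz',s['tool_rot']).as_matrix();T[:3,3]=s['position']
        f['T']=T@f['hand_eye']
    else:
        E=np.eye(4);E[:3,:3]=f['R'];E[:3,3]=f['t'];f['T']=np.linalg.inv(E)
    np.savez(f'pics/{name}.npz',**{k:v for k,v in f.items()})
    return f
def load(name): return dict(np.load(f'pics/{name}.npz'))
def K(f):
    F=210/np.tan(np.radians(float(f['fov_y']))/2)
    return np.array([[F,0,float(f['cx'])],[0,F,float(f['cy'])],[0,0,1]])
def ray(f,u,v):
    p=cv2.undistortPoints(np.array([[[u,v]]],float),K(f),np.array(f['D'],float))[0,0]
    return np.array([p[0],p[1],1.])
def pt(f,u,v,z=None):
    r=ray(f,u,v);T=f['T']
    if z is None: d=np.median([x for x in f['depth'][int(v)-1:int(v)+2,int(u)-1:int(u)+2].ravel() if x>0] or [0])
    else: d=(z-T[2,3])/(T[:3,:3]@r)[2]
    return T[:3,:3]@(r*d)+T[:3,3]
def st():
    s=bot.observe(); print({k:np.round(s[k],4).tolist() for k in ('clock','qpos','position','tool_rot','force','moment','grip_width')})
E
python3 - <<'E'
from h import *
st()
a=grab('scene','s0');b=grab('side','d0');c=grab('wrist','w0')
for f in(a,b,c):print(f['T'].round(3).tolist(),f['fov_y'])
import cv2
im=np.vstack([np.hstack([cv2.imread('pics/s0.png')])])
E
```

```text
{'clock': 0.0, 'qpos': [-0.0702, 0.522, -0.0364, 1.6, 0.0212, 1.0211, -0.1128], 'position': [0.6247, -0.0, 0.2477], 'tool_rot': [3.1415, 0.0012, -0.0], 'force': [-0.1752, -0.5247, -1.037], 'moment': [0.001, 0.06, 0.0053], 'grip_width': 0.0855}
[[0.576, 0.614, -0.54, 1.046], [0.818, -0.437, 0.374, -0.298], [-0.006, -0.657, -0.754, 0.872], [0.0, 0.0, 0.0, 1.0]] 56.99404486265271
[[-0.898, -0.278, 0.341, 0.132], [-0.44, 0.561, -0.702, 0.872], [0.004, -0.78, -0.626, 0.829], [0.0, 0.0, 0.0, 1.0]] 55.26665027906517
[[1.0, 0.001, -0.001, 0.626], [0.001, -0.962, -0.272, 0.069], [-0.001, 0.272, -0.962, 0.373], [0.0, 0.0, 0.0, 1.0]] 61.33813165275929
```

View pics/s0.png

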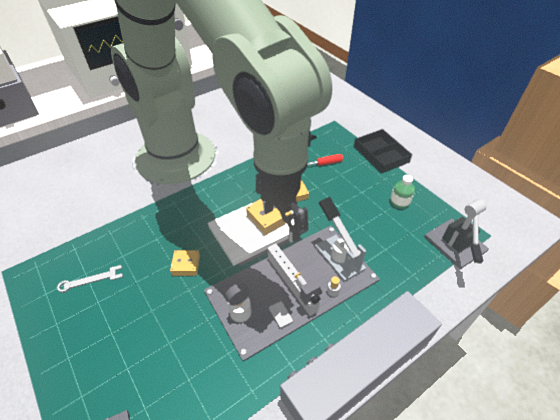

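View pics/d0.png

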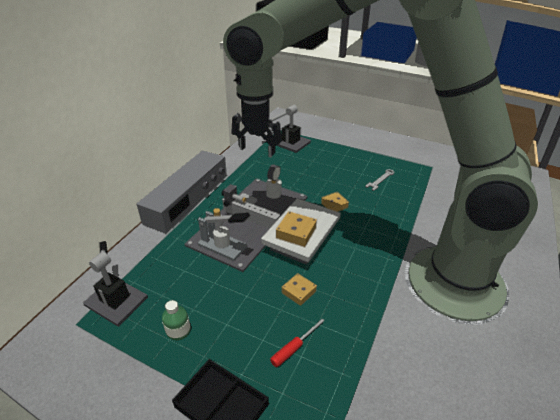

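The brass candidates in the side view are at (297,228) on the loading table, (298,290) on the mat and (335,200) on the mat. The block on the table looks largest, so I'll check it close. Pumps: the one on the plate at side (220,230); the others at (110,285) and (290,135) stand off the stand and are decoys.

```bash
python3 - <<'E'
from h import *
a=cv2.imread('pics/s0.png')[170:370,170:400];b=cv2.imread('pics/d0.png')[150:320,170:370]
r=lambda i,s:cv2.resize(i,None,fx=s,fy=s,interpolation=cv2.INTER_CUBIC)
cv2.imwrite('pics/c0.png',r(b,4)[:600])
w=cv2.imread('pics/w0.png');cv2.imwrite('pics/c1.png',r(a,3))
E
```

```text
(no output)
```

View pics/c0.png

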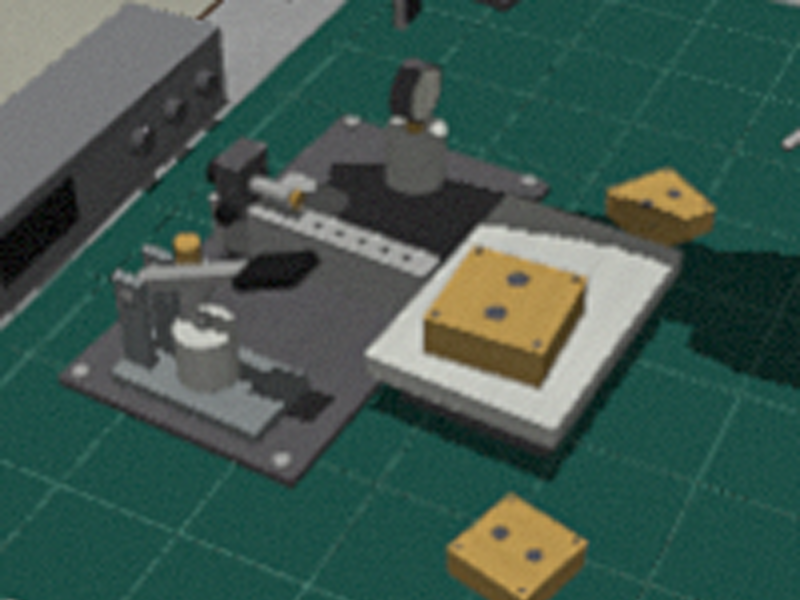

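View pics/w0.png

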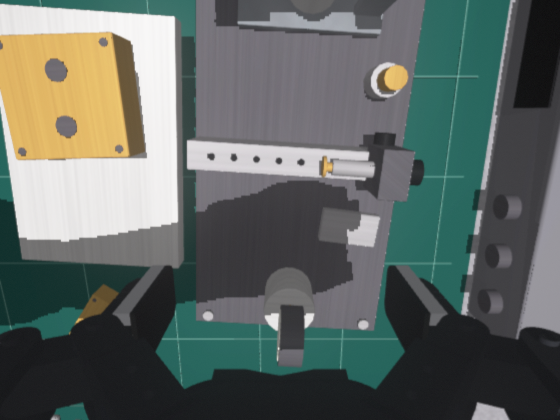

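View pics/c1.png

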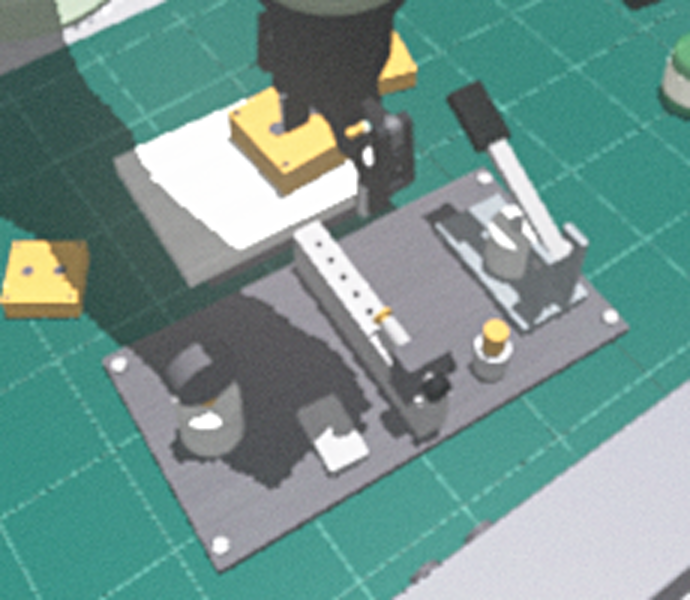

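Scene c1 and side c0 agree: the block on the table is the largest brass piece, with a pump on the plate at +y, pin tip at wrist (322,167), rail end at (188,155). Measuring now.

```bash
python3 - <<'E'
from h import *
w=load('w0')
def P(n,u,v,z=None,f=w): print(n,pt(f,u,v,z).round(4), pt(f,u,v).round(4))
for n,u,v,z in [('railA',188,141,.058),('railB',188,169,.058),('rail far top',365,152,.058),('rail far bot',366,180,.058),('table+',180,19,.06),('table-',183,266,.06),('b00',0,37,.095),('b10',112,33,.095),('b11',130,156,.095),('b01',19,158,.095),('pin',322,167,.076),('barrel root',372,168,.076),('stopNW',372,146,.102),('stopSW',380,198,.102),('stopNE',412,150,.102),('stopSE',408,200,.102),('adapter',393,78,.065),('shim',348,226,.022),('pbaseL',235,33,.02),('pbaseR',380,33,.02)]:P(n,u,v,z)
s=load('s0');d=load('d0')
c=lambda u,v:(170+u/3,170+v/3)
e=lambda u,v:(170+u/4,150+v/4)
for n,q in [('pad ctr',(478,116)),('pad end L',(448,95)),('pad endR',(484,84)),('pad inR',(507,128)),('pad inL',(473,150)),('gauge top',(190,365))]:P(n,*c(*q),f=s)
for n,q in [('pad ctr',(276,268)),('pad a',(318,258)),('pad b',(262,252)),('pad c',(234,282))]:P(n,*e(*q),f=d)
for n,q in [('b',(425,318)),('b',(480,247)),('b',(585,282)),('b',(540,352))]:P(n,*e(*q),z=.095,f=d)
E
```

```text
railA [0.5456 0.0419 0.058 ] [0.5456 0.0419 0.0579]
railB [0.5439 0.0172 0.058 ] [0.529  0.0079 0.0011]
rail far top [0.7015 0.0324 0.058 ] [0.7015 0.0324 0.0579]
rail far bot [0.7041 0.0073 0.058 ] [0.7032 0.008  0.0615]
table+ [0.5465 0.138  0.06  ] [0.5314 0.1511 0.0007]
table- [ 0.5331 -0.0765  0.06  ] [ 5.154e-01 -1.041e-01  5.000e-04]
b00 [0.4254 0.1185 0.095 ] [0.6262 0.069  0.3731]
b10 [0.5061 0.1212 0.095 ] [0.5051 0.1217 0.0927]
b11 [0.5089 0.0335 0.095 ] [0.4939 0.029  0.0595]
b01 [0.4217 0.0319 0.095 ] [0.4214 0.0318 0.0946]
pin [0.6618 0.0219 0.076 ] [0.6616 0.0222 0.0776]
barrel root [0.704  0.0211 0.076 ] [0.7023 0.0222 0.0825]
stopNW [0.696  0.0421 0.102 ] [0.7051 0.0386 0.0666]
stopSW [0.7052 0.0015 0.102 ] [0.7054 0.0014 0.1014]
stopNE [0.7266 0.0391 0.102 ] [0.7272 0.0389 0.1003]
stopSE [ 7.274e-01 -1.000e-04  1.020e-01] [ 7.654e-01 -2.600e-02  2.000e-04]
adapter [0.7187 0.0934 0.065 ] [0.7189 0.0935 0.0644]
shim [ 0.6974 -0.0485  0.022 ] [ 0.6975 -0.0486  0.0218]
pbaseL [0.5854 0.1354 0.02  ] [0.5841 0.1375 0.0087]
pbaseR [0.7171 0.1354 0.02  ] [0.7196 0.1373 0.01  ]
pad ctr [0.5887 0.1749 0.1504] [0.5887 0.1749 0.1504]
pad end L [ 0.453   0.2676 -0.0008] [ 0.453   0.2676 -0.0008]
pad endR [0.4653 0.3048 0.0034] [0.4653 0.3048 0.0034]
pad inR [0.607  0.1922 0.1408] [0.607  0.1922 0.1408]
pad inL [0.5255 0.24   0.0007] [0.5255 0.24   0.0007]
gauge top [ 0.636  -0.1355  0.1217] [ 0.636  -0.1355  0.1217]
pad ctr [0.58   0.1865 0.1575] [0.58   0.1865 0.1575]
pad a [0.5607 0.1644 0.1568] [0.5607 0.1644 0.1568]
pad b [0.6907 0.0357 0.0218] [0.6907 0.0357 0.0218]
pad c [0.6107 0.1919 0.138 ] [0.6107 0.1919 0.138 ]
b [0.5016 0.1238 0.095 ] [0.504  0.1189 0.0902]
b [0.5003 0.0357 0.095 ] [ 0.5185 -0.0057  0.0587]
b [0.4166 0.0386 0.095 ] [0.4175 0.0359 0.0926]
b [0.4164 0.1206 0.095 ] [0.4175 0.1178 0.0923]
```

```bash
cat >> h.py <<'E'
def cloud(f):
    v,u=np.mgrid[0:420,0:560]; d=f['depth']
    p=cv2.undistortPoints(np.stack([u,v],-1).reshape(-1,1,2).astype(float),K(f),np.array(f['D'],float)).reshape(-1,2)
    X=np.c_[p,np.ones(len(p))]*d.reshape(-1,1)
    X=X@f['T'][:3,:3].T+f['T'][:3,3]; return X[d.ravel()>0],f['color'].reshape(-1,3)[d.ravel()>0].astype(int)
def sel(f,lo,hi):
    X,c=cloud(f);m=((X>lo)&(X<hi)).all(1);return X[m],c[m]
def rect(X):
    (c,wh,a)=cv2.minAreaRect((X[:,:2]*1000).astype(np.float32)); a=(a+45)%90-45; return np.round(c,1),np.round(wh,1),round(np.radians(a),4),len(X)
E
python3 - <<'E'
from h import *
for n in('w0','d0'):
    f=load(n)
    X,c=sel(f,[.4,0,.085],[.54,.15,.105]);m=(c[:,0]-c[:,2]>50);print(n,'block',rect(X[m]),np.median(X[m][:,2]))
    X,c=sel(f,[.535,-.01,.052],[.70,.06,.0635])
    b=[]
    for x in np.arange(.55,.66,.01):
        y=X[abs(X[:,0]-x)<.005,1]
        if len(y)>5:b.append((x,*np.percentile(y,[3,50,97])))
    b=np.array(b);print('rail',np.polyfit(b[:,0]-.6,(b[:,1]+b[:,3])/2,1),(b[:,3]-b[:,1]).mean(),X[:,0].min(),np.median(X[:,2]))
    X,c=sel(f,[.36,-.12,.05],[.56,.2,.068]);print('table xmax by y',[(y,round(np.percentile(X[abs(X[:,1]-y)<.01,0],98),4)) for y in np.arange(-.06,.14,.03) if (abs(X[:,1]-y)<.01).sum()>20])
    if n=='d0': print(rect(X),np.median(X[:,2]))
for n in('s0','d0'):
    f=load(n);X,c=sel(f,[.54,.14,.125],[.625,.23,.185]);m=c.max(1)<70;X=X[m]
    if len(X)>10: print(n,'pad',rect(X),X.mean(0),X.min(0),X.max(0)); A=np.linalg.svd(X-X.mean(0))[2][2];print(A)
E
```

```text
w0 block (array([461.8,  76.5]), array([91.3, 89.6]), np.float64(0.0292), 13740) 0.0945754774166703
rail [-0.06287963  0.02727836] 0.024729470095348986 0.535003140060339 0.057579652562781525
table xmax by y [(np.float64(-0.06), np.float64(0.5285)), (np.float64(-0.03), np.float64(0.5306)), (np.float64(0.0), np.float64(0.5324)), (np.float64(0.03), np.float64(0.5579)), (np.float64(0.06), np.float64(0.5372)), (np.float64(0.09), np.float64(0.5391)), (np.float64(0.12), np.float64(0.541))]
d0 block (array([460.1,  78.1]), array([90.2, 95.1]), np.float64(0.0184), 693) 0.09444767222178152
rail [-0.05575794  0.02839307] 0.02517913471743457 0.5352649449414121 0.057346726879280774
table xmax by y [(np.float64(-0.06), np.float64(0.5239)), (np.float64(-0.03), np.float64(0.5257)), (np.float64(0.0), np.float64(0.5293)), (np.float64(0.03), np.float64(0.5583)), (np.float64(0.06), np.float64(0.5358)), (np.float64(0.09), np.float64(0.5363)), (np.float64(0.12), np.float64(0.5364))]
(array([471. ,  35.6]), array([224.1, 177. ]), np.float64(-0.0682), 1761) 0.059333441671899245
s0 pad (array([586.8, 175.4]), array([30. , 48.1]), np.float64(-0.0269), 71) [0.59052186 0.17121813 0.14855275] [0.56238204 0.15994303 0.13480758] [0.61052218 0.19050777 0.16345895]
[ 0.41182568 -0.18593147  0.89209254]
d0 pad (array([588.8, 178.6]), array([35.1, 59.8]), np.float64(-0.055), 167) [0.58269253 0.18381644 0.1526235 ] [0.55873688 0.1604302  0.13279444] [0.61891723 0.19708225 0.16636536]
[0.39370781 0.10038677 0.91373774]
```

>>> {"api": "arm_command", "payload": {"targets": [[-40,-38,0,0,0,0.9],[-40,-38,0,0,0,0.9],[-40,-38,0,0,0,0.9],[-39,-38,0,0,0,0.9],[0,0,0,0,0,0],[0,0,30,0,0,0],[0,0,30,0,0,0],[0,0,0,0,0,0]], "grip": 50, "grip_force": 60}}

```text
clock: 0.95
position: [0.4769, 0.1474, 0.1857]
tool_rot: [-3.142, 0.0, -0.065]
force: [-0.3, -0.3, 0.6]
grip_width: 0.0427
```

```bash
cat >> h.py <<'E'
O=np.array([.535,.0314]);PSI=-.0628
RS=np.array([[np.cos(PSI),-np.sin(PSI)],[np.sin(PSI),np.cos(PSI)]])
def loc(p): return (RS.T@(np.array(p[:2])-O)*1000).round(1)
def st2():
    s=bot.observe(); print('t',round(s['clock'],2),'loc',loc(s['position']),'z',round(s['position'][2]*1000,1),'rot',np.round(s['tool_rot'],4).tolist(),'F',np.round(np.r_[RS.T@s['force'][:2],s['force'][2]],2).tolist(),'M',np.round(s['moment'],2).tolist(),'w',round(s['grip_width'],4))
E
python3 -c "
from h import *
st2()"
```

```text
t 0.95 loc [-65.3 112.1] z 185.7 rot [-3.1415, 0.0002, -0.0646] F [-0.29, -0.32, 0.65] M [-0.04, 0.05, -0.02] w 0.0427
```

>>> {"api": "arm_command", "payload": {"targets": [[-11,-4,25,0,0,0],[0,0,25,0,0,0],[0,0,25,0,0,0],[0,0,0,0,0,0]]}}

```text
clock: 1.35
position: [0.4684, 0.152, 0.1124]
tool_rot: [-3.141, -0.003, -0.066]
force: [-0.4, -0.0, 0.1]
grip_width: 0.0424
```

```bash
python3 -c "
from h import *
st2()
f=grab('wrist','w1');X,c=cloud(f);s=bot.observe()
T=np.eye(4);T[:3,:3]=Ro.from_euler('xyz',s['tool_rot']).as_matrix();T[:3,3]=s['position']
Y=(X-T[:3,3])@T[:3,:3]*1000
m=(abs(Y[:,0])<60)&(abs(Y[:,1])<20)&(Y[:,2]<25)&(Y[:,2]>-60);Y=Y[m]
print(len(Y),np.percentile(Y,[0,1,5,25,50,75,95,99,100],axis=0).round(1).tolist())
"
```

```text
t 1.35 loc [-74.  116.2] z 112.4 rot [-3.1406, -0.0027, -0.0662] F [-0.39, -0.07, 0.13] M [-0.02, -0.07, -0.01] w 0.0424
33719 [[-59.9, -18.2, -60.0], [-56.6, -17.5, -59.8], [-51.6, -17.0, -58.8], [-41.5, -12.1, -53.7], [0.3, -10.5, -41.4], [42.6, -2.3, -35.2], [52.8, 7.9, -2.9], [57.5, 10.7, 9.9], [60.0, 12.9, 17.8]]
```

View pics/w1.png

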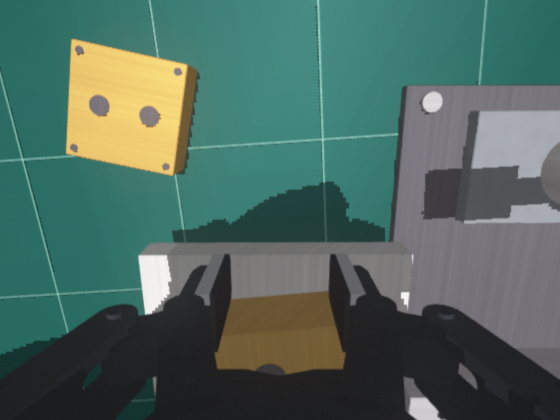

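>>> {"api": "arm_command", "payload": {"targets": [[0,0,14,0,-0.15,0],[0,0,14,0,0,0],[0,8,0,0,0,0],[0,8,0,0,0,0],[0,7,0,0,0,0],[0,7,0,0,0,0],[0,7,0,0,0,0],[0,7,0,0,0,0]]}}

```text
clock: 2.2
position: [0.4694, 0.106, 0.0889]
tool_rot: [-3.136, -0.008, -0.067]
force: [-0.5, 2.2, -1.8]
grip_width: 0.0428
```

```bash
python3 -c "
from h import *
st2()"
```

```text
t 2.2 loc [-70.1  70.4] z 88.9 rot [-3.1363, -0.0082, -0.0668] F [-0.61, 2.18, -1.77] M [0.67, -0.04, -0.03] w 0.0428
```

>>> {"api": "arm_command", "payload": {"targets": [[0,5,2,0,0.4,-0.2],[0,5,2,0,0,0],[0,0,0,0,0,0]]}}

```text
clock: 2.5
position: [0.4694, 0.0951, 0.0856]
tool_rot: [-3.135, -0.018, -0.064]
force: [0.3, 0.1, -0.4]
grip_width: 0.0427
```

```bash
cat >> h.py <<'E'
def blk(cam,name,lo=[.38,-.06,.085],hi=[.70,.15,.105]):
    f=grab(cam,name);X,c=sel(f,lo,hi);m=(c[:,0]-c[:,2]>30)&(c[:,0]>60);X=X[m]
    r=rect(X);print(cam,'block loc',loc(r[0]/1000),'wh',r[1],'yaw rel',round(r[2]-PSI,4),'n',r[3],'z',np.percentile(X[:,2],[5,50,95]).round(4));return f
E
python3 -c "
from h import *
st2();blk('wrist','w2');blk('side','d2')"
```

```text
t 2.5 loc [-69.4  59.4] z 85.6 rot [-3.1347, -0.0181, -0.0638] F [0.3, 0.1, -0.36] M [0.0, -0.0, -0.05] w 0.0427
wrist block loc [-85.8  34.7] wh [83.5 29.2] yaw rel 0.2708 n 6854 z [0.0873 0.0946 0.0956]
side block loc [-80.4   7.2] wh [95.4 88.5] yaw rel -0.0084 n 255 z [0.0868 0.094  0.0969]
```

>>> {"api": "arm_command", "payload": {"targets": [[0,3,0,0,-1.0,0],[0,-8,0,0,0,0],[0,-15,0,0,0,0],[0,0,-50,0,0,0],[0,0,-50,0,0,0],[0,0,-40,0,0,0],[0,0,0,0,0,0]]}}

```text
clock: 3.3
position: [0.4698, 0.1208, 0.2286]
tool_rot: [-3.137, 0.008, -0.06]
force: [1.1, 0.7, -0.0]
grip_width: 0.0422
```

```bash
python3 -c "
from h import *
st2();blk('wrist','w3');blk('side','d3')"
```

```text
t 3.3 loc [-70.7  85.2] z 228.6 rot [-3.1365, 0.008, -0.0599] F [1.04, 0.75, -0.01] M [-0.03, -0.02, 0.03] w 0.0422
wrist block loc [3.4 1.6] wh [ 90.8 250. ] yaw rel -0.0009 n 9342 z [0.093  0.0947 0.0958]
side block loc [-79.2   2.9] wh [93.2 91.2] yaw rel -0.015 n 659 z [0.088  0.0943 0.0968]
```

```bash
python3 -c "
from h import *
f=load('w3');X,c=sel(f,[.38,-.04,.088],[.56,.1,.1]);m=(c[:,0]-c[:,2]>30)&(c[:,0]>60);X=X[m];r=rect(X);print(loc(r[0]/1000),r)
L=np.array([RS.T@(p[:2]-O) for p in X])*1000
print(np.percentile(L,[.5,2,98,99.5],axis=0))
H,xe=np.histogram(L[:,1],bins=np.arange(-60,60,5));print(list(zip(xe,H)))
"
```

```text
[-77.2   1.7] (array([458.1,  37.9]), array([90.8, 88.9]), np.float64(-0.0637), 9185)
[[-118.88396528  -42.36238422]
 [-113.9552728   -41.14147351]
 [ -34.46562906   46.27290661]
 [ -33.3294477    46.58043815]]
[(np.int64(-60), np.int64(0)), (np.int64(-55), np.int64(0)), (np.int64(-50), np.int64(0)), (np.int64(-45), np.int64(296)), (np.int64(-40), np.int64(476)), (np.int64(-35), np.int64(510)), (np.int64(-30), np.int64(512)), (np.int64(-25), np.int64(425)), (np.int64(-20), np.int64(418)), (np.int64(-15), np.int64(473)), (np.int64(-10), np.int64(530)), (np.int64(-5), np.int64(529)), (np.int64(0), np.int64(511)), (np.int64(5), np.int64(526)), (np.int64(10), np.int64(497)), (np.int64(15), np.int64(417)), (np.int64(20), np.int64(429)), (np.int64(25), np.int64(494)), (np.int64(30), np.int64(559)), (np.int64(35), np.int64(523)), (np.int64(40), np.int64(560)), (np.int64(45), np.int64(500)), (np.int64(50), np.int64(0))]
```

>>> {"api": "arm_command", "payload": {"targets": [[-5,0,48,0,-0.4,0],[0,0,48,0,0,0],[0,0,44,0,0,0],[0,10,0,0,0,0],[0,10,0,0,0,0],[0,5,0,0,0,0],[0,0,0,0,0,0]]}}

```text
clock: 4.1
position: [0.4577, 0.0964, 0.0803]
tool_rot: [-3.139, 0.022, -0.058]
force: [-0.9, 0.2, 0.9]
grip_width: 0.0427
```

```bash
python3 -c "
from h import *
st2()
f=load('w3');X,c=sel(f,[.535,-.01,.052],[.70,.06,.0635])
b=[]
for x in np.arange(.55,.66,.01):
    y=X[abs(X[:,0]-x)<.005,1]
    if len(y)>5:b.append((x,*np.percentile(y,[3,50,97])))
b=np.array(b);print('rail',np.polyfit(b[:,0]-.6,(b[:,1]+b[:,3])/2,1),(b[:,3]-b[:,1]).mean())"
```

```text
t 4.1 loc [-81.2  60. ] z 80.3 rot [-3.1391, 0.022, -0.0575] F [-0.91, 0.1, 0.95] M [-0.01, -0.04, 0.02] w 0.0427
rail [-0.09697477  0.02773655] 0.02403122536262089
```

>>> {"api": "arm_command", "payload": {"targets": [[0,3,-3,0,1.2,0.3],[0,0,0,0,0,0],[0,3,0,0,0,0],[0,0,0,0,0,0]]}}

```text
clock: 4.5
position: [0.4595, 0.0908, 0.0874]
tool_rot: [-3.136, -0.007, -0.064]
force: [0.3, 1.0, 0.8]
grip_width: 0.0427
```

```bash
python3 -c "
from h import *
st2()"
```

```text
t 4.5 loc [-79.   54.5] z 87.4 rot [-3.1364, -0.0075, -0.0636] F [0.25, 1.05, 0.81] M [-0.01, 0.01, -0.04] w 0.0427
```

>>> {"api": "arm_command", "payload": {"targets": [[0,-15,0,0,0,0],[0,-15,-20,0,0,0],[0,0,-50,0,0,0],[0,15,-45,0,0,0],[-24,30,0,0,0,0],[-24,30,0,0,0,0],[-22,24,0,0,0,0],[0,0,0,0,0,-8]]}}

```text
clock: 5.3
position: [0.3821, 0.0247, 0.2069]
tool_rot: [-3.138, -0.009, 0.079]
force: [-1.1, 0.6, -0.0]
grip_width: 0.0423
```

>>> {"api": "arm_command", "payload": {"targets": [[0,0,0,0,0,-8.5],[0,0,0,0,0,-8.5],[0,0,0,0,0,-8.5],[0,0,0,0,0,-8.5],[0,0,0,0,0,-8.5],[0,0,0,0,0,-8.5],[0,0,0,0,0,-8.5],[0,0,0,0,0,-8.5]]}}

```text
clock: 6.1
position: [0.3814, 0.0237, 0.2083]
tool_rot: [3.133, -0.006, 1.284]
force: [-0.5, -0.3, -1.1]
grip_width: 0.0425
```

```bash
python3 -c "
from h import *
st2();st()
f=grab('wrist','w4');X,c=sel(f,[.38,-.04,.088],[.56,.1,.1]);m=(c[:,0]-c[:,2]>30)&(c[:,0]>60);X=X[m];r=rect(X);print(loc(r[0]/1000),r)"
```

```text
t 6.1 loc [-152.8  -17.3] z 208.3 rot [3.1327, -0.006, 1.2838] F [-0.45, -0.33, -1.09] M [-0.0, 0.05, 0.02] w 0.0425
{'clock': 6.1, 'qpos': [0.0568, 0.2055, -0.3105, 2.2318, 0.0954, 0.7054, 0.9642], 'position': [0.3814, 0.0237, 0.2083], 'tool_rot': [3.1327, -0.006, 1.2838], 'force': [-0.4673, -0.303, -1.0934], 'moment': [-0.0, 0.0468, 0.0219], 'grip_width': 0.0425}
[-78.   -1.7] (array([457. ,  34.6]), array([90.1, 91.5]), np.float64(-0.0642), 8733)
```

>>> {"api": "arm_command", "payload": {"targets": [[0,0,0,0,0,-6.4],[0,0,0,0,0,-6.4],[17,0,0,0,0,0],[0,0,0,0,0,0]]}}

```text
clock: 6.55
position: [0.3824, 0.0407, 0.2087]
tool_rot: [3.131, -0.004, 1.515]
force: [-0.0, -0.1, -0.4]
grip_width: 0.0422
```

```bash
cat >> h.py <<'E'
def rail(f,x0=.55,x1=.66):
    X,c=sel(f,[.535,-.01,.052],[.70,.07,.0635]);b=[]
    for x in np.arange(x0,x1,.01):
        y=X[abs(X[:,0]-x)<.005,1]
        if len(y)>5:b.append((x,*np.percentile(y,[3,50,97])))
    b=np.array(b);p=np.polyfit(b[:,0]-.6,(b[:,1]+b[:,3])/2,1);print('rail',p,(b[:,3]-b[:,1]).mean(),'centre loc',loc([.6,p[1]]))
E
python3 -c "
from h import *
st2();f=blk('wrist','w5',[.38,-.04,.088],[.56,.1,.1]);rail(f);rail(load('w4'))
X,c=sel(f,[.62,0,.065],[.72,.05,.12]);L=np.array([RS.T@(p[:2]-O) for p in X])*1000
m=(c[:,0]-c[:,2]>40);print('pin',np.percentile(L[m],[2,50,98],axis=0).round(1),m.sum())
f=grab('side','d5');X,c=sel(f,[.62,0,.065],[.72,.05,.12]);L=np.array([RS.T@(p[:2]-O) for p in X])*1000
m=(c[:,0]-c[:,2]>40);print('pin',np.percentile(L[m],[2,50,98],axis=0).round(1),m.sum())
"
```

```text
t 6.55 loc [-152.9   -0.3] z 208.7 rot [3.1313, -0.0035, 1.5151] F [0.0, -0.13, -0.39] M [0.01, 0.03, -0.01] w 0.0422
wrist block loc [-77.9  -1.4] wh [89.3 91.7] yaw rel -0.0034 n 10673 z [0.0934 0.0947 0.0958]
rail [0.10995424 0.03561851] 0.018767297276796012 centre loc [64.6  8.3]
rail [0.07874167 0.03111616] 0.015771490156458956 centre loc [64.9  3.8]Traceback (most recent call last):
  File "<string>", line 5, in <module>
    m=(c[:,0]-c[:,2]>40);print('pin',np.percentile(L[m],[2,50,98],axis=0).round(1),m.sum())
                                     ~~~~~~~~~~~~~^^^^^^^^^^^^^^^^^^^^^^^
    return _quantile_unchecked(
        a, q, axis, out, overwrite_input, method, keepdims, weights)
    return _ureduce(a,
                    func=_quantile_ureduce_func,
    ...<5 lines>...
                    overwrite_input=overwrite_input,
                    method=method)
    r = func(a, **kwargs)
    result = _quantile(arr,
                       quantiles=q,
    ...<2 lines>...
                       out=out,
                       weights=wgt)
    slices_having_nans = np.isnan(arr[-1, ...])
                                  ~~~^^^^^^^^^
IndexError: index -1 is out of bounds for axis 0 with size 0
```

>>> {"api": "arm_command", "payload": {"targets": [[0,0,42,0,0,0.4],[0,0,42,0,0,0],[0,0,38,0,0,0],[0,6,0,0,0,0],[0,6,0,0,0,0],[0,5,0,0,0,0],[0,5,0,0,0,0],[0,6,0,0,0,0]]}}

```text
clock: 7.4
position: [0.4157, 0.0357, 0.0893]
tool_rot: [3.125, -0.002, 1.494]
force: [-3.6, 0.9, -2.5]
grip_width: 0.0428
```

```bash
python3 -c "
from h import *
st2()"
```

```text
t 7.4 loc [-119.3   -3.2] z 89.3 rot [3.1254, -0.0024, 1.494] F [-3.6, 0.69, -2.54] M [0.05, 0.7, 0.03] w 0.0428
```

>>> {"api": "arm_command", "payload": {"targets": [[0,6,2,0.5,0,-0.4],[0,6,1,0.4,0,-0.4],[0,6,0,0,0,0],[0,6,0,0,0,0],[0,6,0,0,0,0],[0,6,0,0,0,0],[0,0,0,0,0,0]]}}

```text
clock: 8.1
position: [0.4562, 0.032, 0.09]
tool_rot: [3.138, -0.002, 1.506]
force: [-0.8, -0.5, -0.0]
grip_width: 0.0426
```

```bash
python3 -c "
from h import *
st2();blk('wrist','w6',[.38,-.04,.088],[.66,.1,.1]);f=blk('side','d6',[.38,-.04,.088],[.62,.1,.1]);rail(f,.58)"
```

```text
t 8.1 loc [-78.7  -4.3] z 90.0 rot [3.1384, -0.0023, 1.5064] F [-0.78, -0.53, -0.03] M [0.0, 0.04, 0.0] w 0.0426
wrist block loc [-54.2  -4. ] wh [51.8 25.8] yaw rel 0.0026 n 6770 z [0.0904 0.0947 0.0956]
side block loc [-22.   -2.6] wh [96.1 89.8] yaw rel 0.0129 n 429 z [0.0903 0.0945 0.0969]
rail [-0.06242282  0.02885213] 0.02408205092877655 centre loc [65.   1.5]
```

>>> {"api": "arm_command", "payload": {"targets": [[0,-5,0,0,0,0],[0,0,-45,0,0,0],[0,0,-45,0,0,0],[0,0,-40,0,0,0],[0,0,0,0,0,0]]}}

```text
clock: 8.7
position: [0.4478, 0.033, 0.2236]
tool_rot: [3.141, -0.002, 1.509]
force: [0.2, -0.3, -0.8]
grip_width: 0.0426
```

```bash
python3 -c "
from h import *
st2();f=blk('wrist','w7',[.38,-.04,.088],[.60,.1,.1]);rail(f,.58);blk('side','d7',[.38,-.04,.088],[.62,.1,.1])"
```

```text
t 8.7 loc [-87.1  -3.9] z 223.6 rot [3.1409, -0.0023, 1.5086] F [0.2, -0.29, -0.79] M [0.01, -0.04, 0.0] w 0.0426
wrist block loc [-21.7  -2.8] wh [89.8 91.1] yaw rel -0.0043 n 10385 z [0.0934 0.0947 0.0957]
rail [-0.04225582  0.02635369] 0.024237154290548027 centre loc [65.2 -1. ]
side block loc [-21.9  -1.3] wh [93.  93.1] yaw rel -0.0258 n 613 z [0.091  0.0944 0.0968]
```

View pics/w7.png

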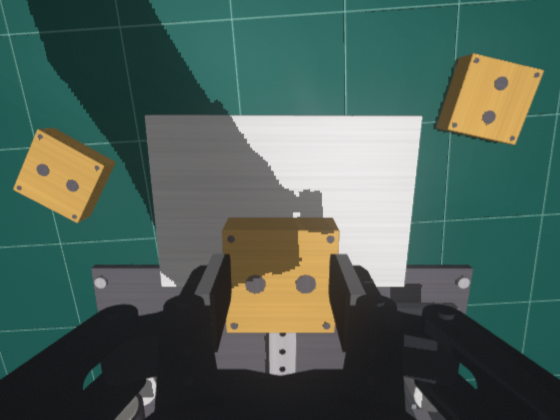

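>>> {"api": "arm_command", "payload": {"targets": [[2,0,47,0,0,0],[0,0,47,0,0,0],[0,0,43,0,0,0],[0,6,0,0,0,0],[0.3,6,0,0,0,0],[0.4,6,0,0,0,0],[0.4,6,0,0,0,0],[0.4,6,0,0,0,0]]}}

```text
clock: 9.6
position: [0.4739, 0.0347, 0.0775]
tool_rot: [-3.133, -0.001, 1.51]
force: [-4.1, 0.1, 0.3]
grip_width: 0.0424
```

```bash
python3 -c "
from h import *
st2()"
```

```text
t 9.6 loc [-61.1  -0.5] z 77.5 rot [-3.1326, -0.0008, 1.5101] F [-4.14, -0.21, 0.29] M [0.04, 0.8, -0.03] w 0.0424
```

>>> {"api": "arm_command", "payload": {"targets": [[0.2,4,-4,-0.3,0,0],[0.2,5,-3,0,0,0],[0.2,5,0,0,0,0],[0.2,5,0,0,0,0],[0.2,5,0,0,0,0],[0.2,5,0,0,0,0],[0,0,0,0,0,0]]}}

```text
clock: 10.3
position: [0.5074, 0.0337, 0.087]
tool_rot: [3.141, -0.001, 1.509]
force: [-0.8, -0.1, -1.0]
grip_width: 0.0428
```

```bash
python3 -c "
from h import *
st2();f=blk('side','d8',[.42,-.06,.085],[.62,.1,.1]);rail(f,.62)"
```

```text
t 10.3 loc [-27.7   0.6] z 87.0 rot [3.1413, -0.0014, 1.509] F [-0.82, -0.14, -1.01] M [0.03, 0.0, -0.07] w 0.0428
side block loc [29.2 -1.2] wh [95.2 92.3] yaw rel -0.0008 n 400 z [0.0873 0.0933 0.0961]
rail [-0.05082154  0.02889388] 0.02499113648815928 centre loc [65.   1.6]
```

>>> {"api": "arm_command", "payload": {"targets": [[0,-5,0,0,0,0],[0,-20,-45,0,0,0],[0,-20,-45,0,0,0],[0,0,-45,0,0,0],[0,0,0,0,0,0]]}}

```text
clock: 10.85
position: [0.4588, 0.0371, 0.2242]
tool_rot: [-3.139, -0.001, 1.51]
force: [1.5, 0.3, -1.0]
grip_width: 0.043
```

```bash
python3 -c "
from h import *
st2();f=blk('wrist','w9',[.45,-.04,.088],[.63,.1,.1]);rail(f,.62)
X,c=sel(f,[.55,0,.070],[.72,.05,.085]);L=np.array([RS.T@(p[:2]-O) for p in X])*1000
m=(c[:,0]-c[:,2]>40);print(m.sum(),len(L))"
```

```text
t 10.85 loc [-76.4   0.9] z 224.2 rot [-3.1385, -0.0014, 1.5103] F [1.5, 0.43, -0.99] M [0.0, -0.01, -0.02] w 0.043
wrist block loc [29.5 -0.8] wh [90.  91.5] yaw rel -0.0025 n 9331 z [0.0923 0.094  0.0954]
rail [0.32079183 0.01283167] 0.019903856232118655 centre loc [ 66.  -14.5]
0 0h.py:50: RankWarning: Polyfit may be poorly conditioned
  b=np.array(b);p=np.polyfit(b[:,0]-.6,(b[:,1]+b[:,3])/2,1);print('rail',p,(b[:,3]-b[:,1]).mean(),'centre loc',loc([.6,p[1]]))
```

View pics/w9.png

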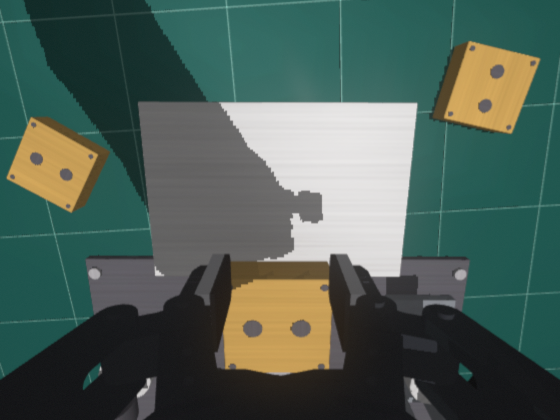

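>>> {"api": "arm_command", "payload": {"targets": [[0,0,46,0,0,0],[0,0,46,0,0,0],[0,0,42,0,0,0],[0,20,0,0,0,0],[0,20,0,0,0,0],[0,5,0,0,0,0],[0,0,0,0,0,0]]}}

```text
clock: 11.6
position: [0.5001, 0.0345, 0.0794]
tool_rot: [-3.134, -0.001, 1.512]
force: [0.1, 0.5, 1.3]
grip_width: 0.0425
```

```bash
python3 -c "
from h import *
st2()"
```

```text
t 11.6 loc [-35.    0.9] z 79.4 rot [-3.1345, -0.0014, 1.5116] F [0.1, 0.51, 1.26] M [0.03, -0.02, 0.01] w 0.0425
```

>>> {"api": "arm_command", "payload": {"targets": [[0,4,-5,-0.4,0,0.2],[0,5,0,0,0,0],[0.1,5,0,0,0,0],[0.1,5,0,0,0,0],[0.1,5,0,0,0,0],[0.1,5,0,0,0,0],[0.1,5,0,0,0,0],[0,0,0,0,0,0]]}}

```text
clock: 12.4
position: [0.5332, 0.0326, 0.0849]
tool_rot: [-3.138, 0.0, 1.508]
force: [-0.7, 0.2, 0.1]
grip_width: 0.043
```

```bash
python3 -c "
from h import *
st2()"
```

```text
t 12.4 loc [-1.8  1.1] z 84.9 rot [-3.1384, 0.0, 1.5084] F [-0.73, 0.15, 0.1] M [0.04, -0.02, 0.02] w 0.043
```

>>> {"api": "arm_command", "payload": {"targets": [[0,4,0,0,0,0],[0,4,0,0,0,0],[0,4,0,0,0,0],[0,4,0,0,0,0],[0,0,0,0,0,0]]}}

```text
clock: 12.9
position: [0.5485, 0.0316, 0.085]
tool_rot: [-3.135, 0.001, 1.509]
force: [-0.8, 0.7, 0.3]
grip_width: 0.0426
```

```bash
python3 -c "
from h import *
st2();f=blk('side','d10',[.5,-.06,.08],[.66,.1,.1])
g=cv2.imread('pics/d10.png')[150:275,180:340];cv2.imwrite('pics/c10.png',cv2.resize(g,None,fx=4.5,fy=4.5,interpolation=cv2.INTER_CUBIC))"
```

```text
t 12.9 loc [13.4  1. ] z 85.0 rot [-3.1352, 0.0008, 1.5086] F [-0.85, 0.6, 0.26] M [-0.01, -0.04, -0.04] w 0.0426
side block loc [75.1  0.9] wh [94.8 99. ] yaw rel 0.0374 n 390 z [0.083  0.0922 0.095 ]
```

View pics/c10.png

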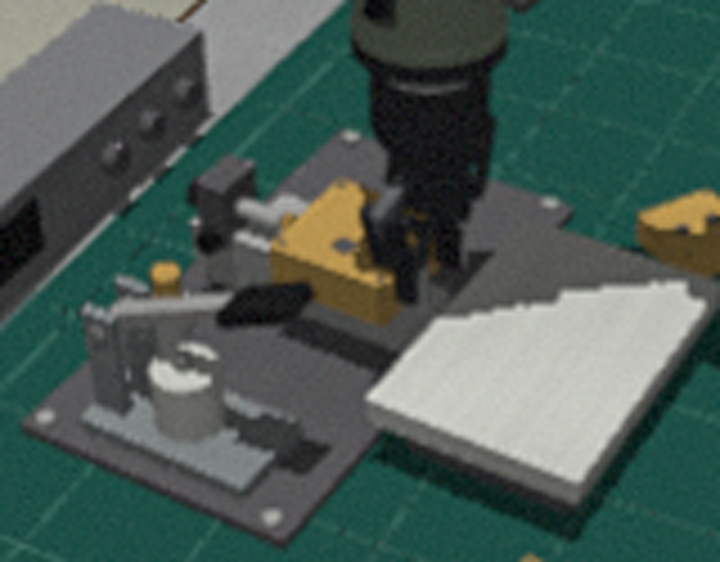

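>>> {"api": "arm_command", "payload": {"targets": [[0,2,0,0,0,0],[0,2,0,0,0,0],[0,2,0,0,0,0],[0,1.5,0,0,0,0]]}}

```text
clock: 13.35
position: [0.5538, 0.0312, 0.0849]
tool_rot: [-3.131, 0.002, 1.509]
force: [-7.9, 0.6, 7.0]
grip_width: 0.0427
```

```bash
python3 -c "
from h import *
st2()"
```

```text
t 13.35 loc [18.8  1. ] z 84.9 rot [-3.1313, 0.0018, 1.509] F [-7.96, 0.12, 6.97] M [0.14, 1.53, -0.05] w 0.0427
```

>>> {"api": "arm_command", "payload": {"targets": [[0,0,0,0,0,0]]}}

```text
clock: 13.45
position: [0.5538, 0.0312, 0.085]
tool_rot: [-3.131, 0.002, 1.509]
force: [-1.4, 0.2, -1.1]
grip_width: 0.0426
```

```bash
python3 -c "
from h import *
st2();f=blk('side','d11',[.5,-.06,.08],[.66,.1,.1]);st2()
X,c=sel(load('w0'),[.62,0,.064],[.72,.05,.12]);L=np.array([RS.T@(p[:2]-O) for p in X])*1000
m=(c[:,0]-c[:,2]>40)&(L[:,0]<150);print('pin',np.c_[np.percentile(L[m],[2,50,98],axis=0),np.percentile(X[m,2],[2,50,98])].round(3),m.sum())"
```

```text
t 13.45 loc [18.8  1. ] z 85.0 rot [-3.1314, 0.0018, 1.5091] F [-1.39, 0.15, -1.08] M [0.0, 0.11, -0.02] w 0.0426
side block loc [74.5  0.2] wh [94.4 90.4] yaw rel 0.0036 n 382 z [0.0831 0.0922 0.0948]
t 13.5 loc [18.8  1. ] z 85.0 rot [-3.1315, 0.0018, 1.509] F [-3.23, 0.42, 0.43] M [0.05, 0.49, -0.03] w 0.0428
pin [[ 1.26800e+02 -7.63000e+00  7.70000e-02]
 [ 1.28958e+02  1.33000e-01  8.00000e-02]
 [ 1.34947e+02  7.49300e+00  8.50000e-02]] 141
```

>>> {"api": "arm_command", "payload": {"targets": [[0,1,0,-0.3,0,0],[0,1.5,0,-0.3,0,0],[0,1.5,0,0,0,0]]}}

```text
clock: 13.8
position: [0.5563, 0.031, 0.0848]
tool_rot: [-3.14, 0.003, 1.509]
force: [-8.0, 0.7, 6.0]
grip_width: 0.0426
```

```bash
python3 -c "
from h import *
st2()"
```

```text
t 13.8 loc [21.3  0.9] z 84.8 rot [-3.1398, 0.0025, 1.5093] F [-7.98, 0.21, 5.97] M [0.14, 1.58, -0.05] w 0.0426
```

>>> {"api": "arm_command", "payload": {"targets": [[0,0.8,-0.5,0,0,0],[0,1,-0.3,0,0,0]]}}

```text
clock: 14.0
position: [0.5577, 0.0308, 0.0854]
tool_rot: [-3.139, 0.003, 1.509]
force: [-3.3, -0.5, -2.4]
grip_width: 0.0429
```

```bash
python3 -c "
from h import *
st2()"
```

```text
t 14.0 loc [22.7  0.9] z 85.4 rot [-3.1392, 0.0027, 1.5094] F [-3.24, -0.66, -2.44] M [0.06, 0.63, 0.04] w 0.0429
```

>>> {"api": "arm_command", "payload": {"targets": [[0,0.8,-0.1,0,0,0],[0,0.8,-0.1,0,0,0]]}}

```text
clock: 14.2
position: [0.5592, 0.0307, 0.0854]
tool_rot: [-3.139, 0.003, 1.509]
force: [-3.0, 1.2, -2.0]
grip_width: 0.043
```

>>> {"api": "arm_command", "payload": {"targets": [[0,0.8,-0.1,0,0,0],[0,0.8,-0.1,0,0,0]]}}

```text
clock: 14.4
position: [0.5607, 0.0306, 0.0854]
tool_rot: [-3.138, 0.003, 1.509]
force: [-3.7, -0.4, -1.8]
grip_width: 0.043
```

>>> {"api": "arm_command", "payload": {"targets": [[0,0.8,-0.1,0,0,0],[0,0.8,-0.1,0,0,0]]}}

```text
clock: 14.6
position: [0.5623, 0.0305, 0.0855]
tool_rot: [-3.138, 0.003, 1.51]
force: [-4.6, -0.2, -2.5]
grip_width: 0.0425
```

>>> {"api": "arm_command", "payload": {"targets": [[0,0.7,-0.1,0,0,0]]}}

```text
clock: 14.7
position: [0.563, 0.0305, 0.0855]
tool_rot: [-3.138, 0.003, 1.509]
force: [-4.2, 0.6, -1.2]
grip_width: 0.0428
```

>>> {"api": "arm_command", "payload": {"targets": [[0,0.7,-0.1,0,0,0]]}}

```text
clock: 14.8
position: [0.5637, 0.0304, 0.0856]
tool_rot: [-3.138, 0.003, 1.509]
force: [-4.6, 0.6, -2.8]
grip_width: 0.0428
```

>>> {"api": "arm_command", "payload": {"targets": [[0,0.7,-0.1,0,0,0]]}}

```text
clock: 14.9
position: [0.5639, 0.0304, 0.0855]
tool_rot: [-3.136, 0.003, 1.51]
force: [-9.5, 1.7, -2.4]
grip_width: 0.0427
```

>>> {"api": "arm_command", "payload": {"targets": [[0,0.7,-0.1,0,0,0]]}}

```text
clock: 15.0
position: [0.5639, 0.0304, 0.0854]
tool_rot: [-3.135, 0.003, 1.51]
force: [-9.7, 0.7, 1.0]
grip_width: 0.043
```

>>> {"api": "arm_command", "payload": {"targets": [[0,0.7,-0.1,0,0,0]]}}

```text
clock: 15.1
position: [0.5638, 0.0303, 0.0854]
tool_rot: [-3.133, 0.004, 1.51]
force: [-9.5, 0.4, 2.8]
grip_width: 0.0428
```

>>> {"api": "arm_command", "payload": {"targets": [[0,1.0,-0.1,0,0,0]]}}

```text
clock: 15.2
position: [0.5638, 0.0304, 0.0854]
tool_rot: [-3.131, 0.004, 1.51]
force: [-13.5, 0.1, 5.9]
grip_width: 0.0426
```

>>> {"api": "arm_command", "payload": {"targets": [[0,1.1,-0.2,0,0,0],[0,1.1,-0.2,0,0,0]]}}

```text
clock: 15.4
position: [0.5639, 0.0304, 0.0855]
tool_rot: [-3.127, 0.005, 1.51]
force: [-11.5, 1.0, 1.8]
grip_width: 0.0425
```

>>> {"api": "arm_command", "payload": {"targets": [[0,1.3,-0.1,-0.2,0,0],[0,1.3,-0.1,0,0,0],[0,1.3,-0.1,0,0,0]]}}

```text
clock: 15.7
position: [0.5639, 0.0303, 0.0854]
tool_rot: [-3.122, 0.007, 1.511]
force: [-13.8, 0.7, 6.0]
grip_width: 0.0429
```

>>> {"api": "arm_command", "payload": {"targets": [[0,-0.2,0,0,0,0],[0,-1,0,0,0,0],[0,-3,0,0,0,0],[0,-5,0,0,0,0],[0,-15,0,0,0,0],[0,-20,-20,0,0,0],[0,0,0,0,0,0]]}}

```text
clock: 16.4
position: [0.5199, 0.0334, 0.1075]
tool_rot: [-3.127, 0.006, 1.51]
force: [0.1, 0.4, -0.2]
grip_width: 0.0423
```

```bash
python3 -c "
from h import *
st2();st();f=blk('side','d12',[.5,-.06,.08],[.66,.1,.1]);f=grab('scene','s12')
g=cv2.imread('pics/d12.png')[150:275,180:340];cv2.imwrite('pics/c12.png',cv2.resize(g,None,fx=4.5,fy=4.5,interpolation=cv2.INTER_CUBIC))"
```

```text
t 16.4 loc [-15.2   1. ] z 107.5 rot [-3.127, 0.0056, 1.5102] F [0.1, 0.41, -0.2] M [-0.03, -0.03, -0.0] w 0.0423
{'clock': 16.4, 'qpos': [0.0608, 0.5845, -0.3239, 1.9617, 0.2942, 0.6566, 1.0597], 'position': [0.5199, 0.0334, 0.1075], 'tool_rot': [-3.127, 0.0056, 1.5102], 'force': [0.1209, 0.4052, -0.2023], 'moment': [-0.0295, -0.0339, -0.0015], 'grip_width': 0.0423}
side block loc [82.9  0. ] wh [96.  87.8] yaw rel 0.0187 n 552 z [0.0841 0.0924 0.0949]
```

View pics/c12.png

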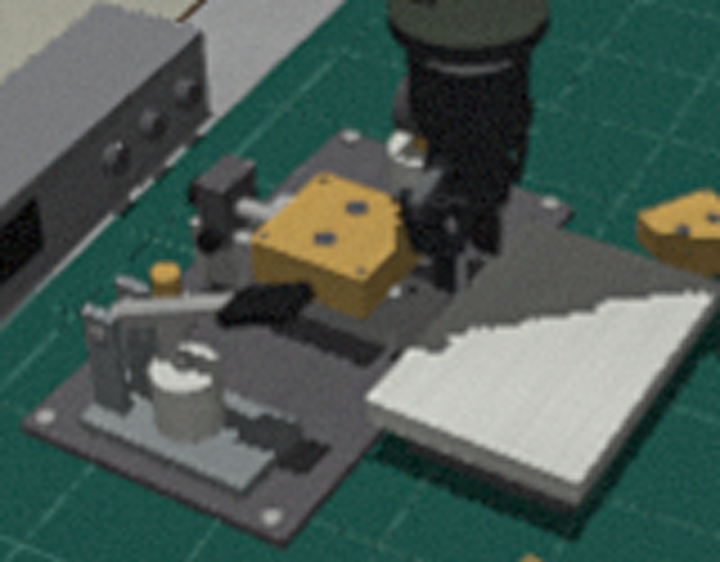

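>>> {"api": "arm_command", "payload": {"targets": [[0,0,-45,-0.4,0,0],[0,0,-45,-0.4,0,0],[10,5,-25,0,0,0],[34,14,0,0,0,0],[34,14,0,0,0,0],[34,14,0,0,0,0],[34,12,0,0,0,0],[0,0,0,0,0,0]], "grip": 0}}

```text
clock: 17.3
position: [0.5966, 0.1794, 0.2213]
tool_rot: [-3.141, 0.004, 1.504]
force: [-1.2, -0.4, -0.4]
grip_width: -0.0002
```

```bash
python3 -c "
from h import *
st();f=grab('wrist','w13');X,c=sel(f,[.54,.13,.125],[.64,.23,.185]);m=c.max(1)<70;X=X[m];print(rect(X),np.percentile(X,[1,50,99],axis=0).round(3).tolist())
for n in ('side','scene'):
  f=grab(n,n+'13');X,c=sel(f,[.54,.14,.13],[.625,.23,.172]);m=c.max(1)<75;X=X[m];print(n,rect(X) if len(X)>5 else 0,np.percentile(X,[2,50,98],axis=0).round(3).tolist())"
```

```text
{'clock': 17.3, 'qpos': [-0.1349, 0.5689, -0.3783, 1.6174, 0.2422, 1.0039, 0.9133], 'position': [0.5966, 0.1794, 0.2213], 'tool_rot': [-3.1413, 0.0042, 1.5037], 'force': [-1.166, -0.4349, -0.3601], 'moment': [-0.0616, 0.0869, -0.001], 'grip_width': -0.0002}
(array([587.3, 177.7]), array([34. , 53.6]), np.float64(-0.0624), 4629) [[0.561, 0.161, 0.14], [0.582, 0.178, 0.155], [0.613, 0.195, 0.163]]
side (array([592.1, 179.2]), array([35.3, 66.4]), np.float64(-0.0713), 181) [[0.56, 0.164, 0.134], [0.584, 0.185, 0.153], [0.621, 0.197, 0.163]]
scene (array([587.9, 175. ]), array([30.1, 46.2]), np.float64(-0.038), 233) [[0.565, 0.16, 0.14], [0.588, 0.175, 0.151], [0.61, 0.19, 0.162]]
```

View pics/w13.png

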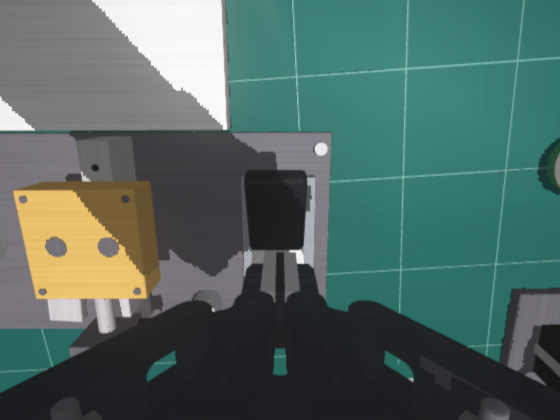

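>>> {"api": "arm_command", "payload": {"targets": [[-2,-11,20,0,0,0],[0,0,17,0,0,0],[0,0,0,0,0,0],[0,-1,6,0,0,0],[0,-1,6,0,0,0],[0,-2,6,0,0,0]]}}

```text
clock: 18.05
position: [0.5819, 0.1666, 0.1669]
tool_rot: [3.138, 0.008, 1.492]
force: [0.0, 0.9, 4.0]
grip_width: 0.0
```

```bash
python3 -c "
from h import *
st2()
f=load('w13');X,c=sel(f,[.5,-.04,.088],[.68,.1,.098]);m=(c[:,0]-c[:,2]>30)&(c[:,0]>60);X=X[m];r=rect(X);print(loc(r[0]/1000),r[1],r[2]-PSI)
X,c=sel(f,[.72,-.06,.09],[.8,.08,.11]);
X,c=sel(f,[.68,-.03,.095],[.76,.08,.108]);print('stop',rect(X),loc(rect(X)[0]/1000))
"
```

```text
t 18.05 loc [ 38.4 137.9] z 166.9 rot [3.1384, 0.0083, 1.4916] F [-0.03, 0.89, 3.96] M [0.18, 0.21, -0.02] w 0.0
[85.7 -0.9] [91.3 90.6] -0.0034000000000000002
stop (array([704.3,  10.6]), array([ 9., 26.]), np.float64(0.3478), 255) [170.3 -10.1]
```

>>> {"api": "arm_command", "payload": {"targets": [[0,0,-12,0,0,0],[10,0,0,0,0,-0.9],[0,0,0,0,0,0]]}}

```text
clock: 18.35
position: [0.5828, 0.1775, 0.1802]
tool_rot: [3.138, 0.008, 1.509]
force: [0.7, 0.8, 0.2]
grip_width: 0.0
```

>>> {"api": "arm_command", "payload": {"targets": [[0,0,8,0,0,0],[0.2,-1,9,0,0,0],[0.3,-3,9,0,0,0],[0.3,-3,9,0,0,0],[0.3,-2.5,10,0,0,0],[0.2,-2,10,0,0,0],[0.2,-1.5,10,0,0,0]]}}

```text
clock: 19.05
position: [0.571, 0.1791, 0.1113]
tool_rot: [3.133, 0.007, 1.508]
force: [4.9, -1.4, 7.4]
grip_width: -0.0003
```

>>> {"api": "arm_command", "payload": {"targets": [[0,0,7,0,0,0],[0,0,5,0,0,0]]}}

```text
clock: 19.25
position: [0.5712, 0.1792, 0.098]
tool_rot: [3.132, 0.007, 1.508]
force: [-10.2, -4.5, 52.5]
grip_width: -0.0005
```

>>> {"api": "arm_command", "payload": {"targets": [[0,0,3,0,0,0]]}}

```text
clock: 19.35
position: [0.5715, 0.1794, 0.0966]
tool_rot: [3.131, 0.007, 1.508]
force: [-25.1, -10.3, 81.6]
grip_width: -0.0001
```

>>> {"api": "arm_command", "payload": {"targets": [[0,0,-3,0,0,0],[0,1.5,-10,0,0,0],[0,2,-12,0,0,0],[0,3,-14,0,0,0],[0,3,-15,0,0,0],[0,2,-15,0,0,0],[0,0,-15,0,0,0],[0,0,0,0,0,0]]}}

```text
clock: 20.15
position: [0.5796, 0.1788, 0.1808]
tool_rot: [3.133, 0.009, 1.508]
force: [0.4, -0.9, -1.0]
grip_width: -0.0003
```

```bash
cat >> h.py <<'E'
def lev(n):
    f=grab('side',n);X,c=sel(f,[.54,.14,.06],[.625,.23,.172]);m=c.max(1)<75;X=X[m];print('pad',np.percentile(X,[2,50,98],axis=0).round(3).tolist(),len(X))
    X,c=sel(f,[.5,-.06,.08],[.69,.1,.1]);m=(c[:,0]-c[:,2]>30)&(c[:,0]>60);r=rect(X[m]);print('block',loc(r[0]/1000),r)
E
python3 -c "
from h import *
st2();lev('d14')"
```

```text
t 20.15 loc [ 35.3 150. ] z 180.8 rot [3.1334, 0.009, 1.5078] F [0.48, -0.88, -0.98] M [0.04, -0.02, 0.0] w -0.0003
pad [[0.56, 0.166, 0.134], [0.581, 0.187, 0.154], [0.621, 0.197, 0.166]] 170
block [79.2  0.5] (array([614.1,  26.9]), array([85.1, 95. ]), np.float64(0.0), 506)
```

>>> {"api": "arm_command", "payload": {"targets": [[-0.5,0,10,0,0,0],[0,-1,10,0,0,0],[0,-2.5,10,0,0,0],[0.2,-2.5,10,0,0,0],[0.2,-2,10,0,0,0],[0.2,-1.5,11,0,0,0],[0.2,-1,11,0,0,0]]}}

```text
clock: 20.9
position: [0.5679, 0.1787, 0.0988]
tool_rot: [3.135, 0.009, 1.508]
force: [5.0, -2.1, 31.8]
grip_width: 0.0001
```

>>> {"api": "arm_command", "payload": {"targets": [[0,0,6,0,0,0]]}}

```text
clock: 21.0
position: [0.5687, 0.179, 0.0942]
tool_rot: [3.133, 0.009, 1.508]
force: [-31.5, -11.2, 123.4]
grip_width: 0.0002
```

That was my mistake: I sent the extra 6 mm before seeing that the lever was already at its end stop. The reading was about 128 N, over the 120 N limit. I'll back off and carry on with gentler strokes.

>>> {"api": "arm_command", "payload": {"targets": [[0,0,-5,0,0,0],[0,1.5,-10,0,0,0],[0,2,-12,0,0,0],[0,3,-14,0,0,0],[0,3,-15,0,0,0],[0,2,-15,0,0,0],[0,0,-15,0,0,0],[0,0,0,0,0,0]]}}

```text
clock: 21.8
position: [0.5756, 0.1785, 0.1766]
tool_rot: [3.141, 0.014, 1.51]
force: [-0.1, 0.3, 3.3]
grip_width: 0.0001
```

>>> {"api": "arm_command", "payload": {"targets": [[0,0,0,0,0,0],[0,0,0,0,0,0]]}}

```text
clock: 22.0
position: [0.575, 0.1786, 0.1755]
tool_rot: [-3.141, 0.014, 1.51]
force: [0.4, 0.1, 1.9]
grip_width: -0.0004
```

```bash
python3 -c "
from h import *
st2();lev('d15')"
```

```text
t 22.0 loc [ 30.7 149.4] z 175.5 rot [-3.1413, 0.0142, 1.5101] F [0.38, 0.08, 1.9] M [0.1, -0.38, -0.02] w -0.0004
pad [[0.559, 0.166, 0.131], [0.58, 0.188, 0.15], [0.618, 0.197, 0.17]] 176
block [77.4 -0.5] (array([612.2,  26. ]), array([94.8, 79.2]), np.float64(-0.0775), 463)
```

>>> {"api": "arm_command", "payload": {"targets": [[0,6,-12,0,0.6,0],[0,0,-2,0,0,0],[0,0,0,0,0,0]]}}

```text
clock: 22.35
position: [0.5807, 0.1781, 0.1894]
tool_rot: [-3.139, 0.004, 1.51]
force: [-0.4, 0.3, -0.3]
grip_width: 0.0
```

Down from z 0.189 to about 0.103 first, then small steps one at a time.

>>> {"api": "arm_command", "payload": {"targets": [[0,0,10,0,0,0],[0,0,10,0,0,0],[0,-1,10,0,0,0],[0,-2.5,10,0,0,0],[0.2,-2.5,10,0,0,0],[0.2,-2,10,0,0,0],[0.2,-1.5,10,0,0,0],[0.2,-1,10,0,0,0]]}}

```text
clock: 23.15
position: [0.5702, 0.1789, 0.1029]
tool_rot: [-3.142, 0.004, 1.51]
force: [5.1, -1.1, 8.8]
grip_width: -0.0002
```

>>> {"api": "arm_command", "payload": {"targets": [[0,0,3,0,0,0]]}}

```text
clock: 23.25
position: [0.5703, 0.1789, 0.0989]
tool_rot: [3.141, 0.003, 1.51]
force: [-7.6, -2.6, 33.2]
grip_width: 0.0001
```

Fully down, 33 N on the end stop. Up again, then one more gentle stroke.

>>> {"api": "arm_command", "payload": {"targets": [[0,0.5,-5,0,0,0],[0,1.5,-12,0,0,0],[0,2,-14,0,0,0],[0,3,-15,0,0,0],[0,3,-15,0,0,0],[0,2,-15,0,0,0],[0,0,-14,0,0,0],[0,0,0,0,0,0]]}}

```text
clock: 24.05
position: [0.5802, 0.1786, 0.1855]
tool_rot: [-3.137, 0.006, 1.512]
force: [-0.5, 0.4, -0.0]
grip_width: -0.0
```

>>> {"api": "arm_command", "payload": {"targets": [[0,0,8,0,0,0],[0,0,8,0,0,0],[0,-1,10,0,0,0],[0,-2.5,10,0,0,0],[0.2,-2.5,10,0,0,0],[0.2,-2,10,0,0,0],[0.2,-1.5,10,0,0,0],[0.2,-1,10,0,0,0]]}}

```text
clock: 24.85
position: [0.5684, 0.1793, 0.1002]
tool_rot: [-3.138, 0.006, 1.512]
force: [5.0, -1.3, 8.4]
grip_width: 0.0004
```

>>> {"api": "arm_command", "payload": {"targets": [[0,0,1.5,0,0,0]]}}

```text
clock: 24.95
position: [0.5688, 0.1794, 0.0982]
tool_rot: [-3.139, 0.006, 1.512]
force: [-9.3, -4.9, 43.7]
grip_width: 0.0002
```

>>> {"api": "arm_command", "payload": {"targets": [[0,0.5,-5,0,0,0],[0,1.5,-12,0,0,0],[0,2,-14,0,0,0],[0,3,-15,0,0,0],[0,3,-15,0,0,0],[0,2,-15,0,0,0],[0,0,-30,0,0,0],[0,0,-45,0,0,0]]}}

```text
clock: 25.75
position: [0.5769, 0.1783, 0.2401]
tool_rot: [-3.123, 0.012, 1.514]
force: [0.8, 0.3, 0.2]
grip_width: 0.0001
```

>>> {"api": "arm_command", "payload": {"targets": [[0,-30,0,0,0,0],[0,-40,0,0,0,0],[0,-40,0,0,0,0],[0,0,0,0,0,0]]}}

```text
clock: 26.15
position: [0.4643, 0.1847, 0.2419]
tool_rot: [-3.126, 0.011, 1.512]
force: [1.1, 1.0, -0.7]
grip_width: 0.0
```

```bash
python3 -c "
from h import *
st2();lev('d16')
f=grab('wrist','w16');g=cv2.imread('pics/d16.png')[150:275,180:340];w=cv2.imread('pics/w16.png')
cv2.imwrite('pics/c16.png',np.hstack([cv2.resize(g,(480,375)),cv2.resize(w,(320,240)).__class__(()) if 0 else cv2.copyMakeBorder(cv2.resize(w,(320,240)),0,135,0,0,0)]))"
```

```text
t 26.15 loc [-80.2 148.6] z 241.9 rot [-3.1263, 0.011, 1.5125] F [1.03, 1.04, -0.75] M [0.05, -0.09, 0.04] w 0.0
pad [[0.56, 0.164, 0.137], [0.582, 0.185, 0.153], [0.613, 0.197, 0.164]] 171
block [88.8  1. ] (array([623.7,  26.8]), array([ 93.5, 103.3]), np.float64(-0.0832), 576)
```

View pics/c16.png

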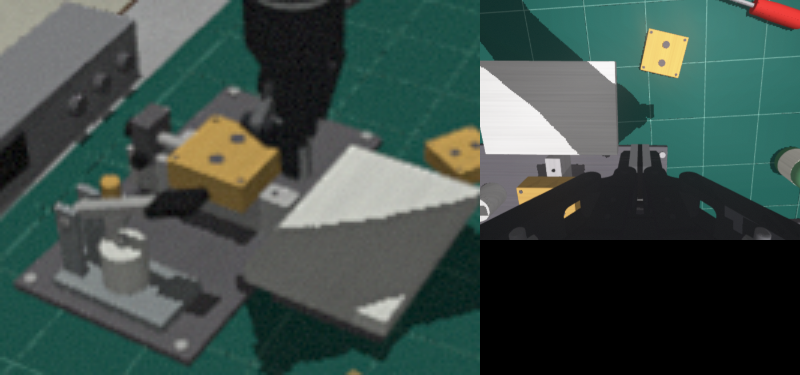

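The block sits on the rail against the pin, the lever is up, and the arm is clear of everything.

```bash
python3 -c "
from workcell import bot
print(bot.job_done())"
```

```text
the job is handed in; nothing more can be done
None
```

I finished the task and handed it in at about 26 s. However, I broke the wrist-force limit on one pump stroke, so it may be judged a fail.

**Limit broken:** on the second pump stroke I sent an extra 6 mm before reading the force, with the lever already on its end stop. The reading was about 128 N against the 120 N limit. The other strokes peaked at about 82, 33 and 44 N. All of this was at the fingertips on the lever pad.

- **Block on the rail:** I squared the block with a two-finger side push, then slid it from behind onto the rail. The overhead check after the press showed it about 1 mm off the rail centre and 0.003 rad off square, with the table edge well behind it. Side-camera readings of its position scattered by several mm and up to 0.08 rad; I took those as noise and relied on the wrist camera.
- **Pin press:** the block came up against a solid stop after the pin's soft travel. I held it at a wrist reading of 11.5–14 N, which includes an estimated 3 N of rail friction, so the pin itself saw roughly 10–13 N. The pin was not rammed.
- **Lever:** I made four strokes, each down to the end stop and back up. After the second stroke I lifted the fingertip clear so the lever could return fully.
- **Last check:** the side view showed the lever up, the block apparently touching the pin, and the arm clear of everything. I judged the pin contact by eye, not by measurement. I saw no sign that the loose things had moved, but did not check each one closely.

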